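# Gather the nuts in a lidded parts case and open it

## Task

Pick up the lidded white parts case together with its loose clear lid, and with the lid kept on tilt it until all four hex nuts have slid off the raised floor into the deeper pocket at its one end. Set it down flat, still closed, in the middle of the black rubber mat and square to it (either way round), then take off the lid and lay it flat, knob up, inside the steel tray. No nut may spill, neither case nor lid may be dropped, and the other things on the bench must stay where they are.

Things in the scene. Friction and masses are not known exactly. Their poses are not given: they have to be found in the camera images.
- case: open white plastic parts case, 120 mm (x) by 100 mm (y), walls 30 mm high, 220 g; origin at the centre of its underside, z up. Inside, a raised floor 10 mm above the underside runs from the -x end to x = +16 mm; beyond it, at the +x end, lies the deeper pocket. An upright fin (46 mm long in x, 8 mm thick, y = -50 to -42 mm) stands on the middle of the -y wall, its top at z = 66 mm
- case_fin (a point): on the case at (0, -40.5, 60) mm, between the case's fin and the lid's fin beside it. With the lid on as it starts the two fins span y = -50 to -31 mm with a gap of about 3 mm; pinched together across y (16 mm when closed) they clamp the lid to the case. Lid top is at z = 34 mm
- case_rim (a point): on the case at (0, 4.5, 30) mm: where the lid's origin is when the lid is on. Nothing but friction holds the lid; unheld it begins to slide at 11 to 17 degrees of tilt
- case_pocket (a point): on the case at (36, 1.5, 4) mm: centre of the pocket's floor, which is 4 mm above the underside and runs from x = 16 to 55 mm and y = -42 to 45 mm. Smooth plastic: nuts begin to slide in the case at 11 to 17 degrees of tilt
- lid: loose flat clear lid, plate 116 mm (x) by 89 mm (y) by 4 mm, 80 g, resting on the case's rim with its axes parallel to the case's; origin at the centre of the plate's underside. On it stand a white fin (46 mm long in x, 8 mm thick, centred at y = -39.5 mm, top at z = 36 mm) next to the case's fin, and a white knob
- lid_knob (a point): on the lid at (0, 17.5, 28) mm: 6 mm below the top of its knob, a block 30 mm long in x, 14 mm thick in y, standing from z = 4 to z = 34 mm
- nut0: dark steel hex nut, 17 mm across the flats, 8 mm high, 11 g, solid to the touch; origin at the centre of its underside. Starts on the case's raised floor under the lid
- nut1: dark steel hex nut, 17 mm across the flats, 8 mm high, 11 g, solid to the touch; origin at the centre of its underside. Starts on the case's raised floor under the lid
- nut2: dark steel hex nut, 17 mm across the flats, 8 mm high, 11 g, solid to the touch; origin at the centre of its underside. Starts on the case's raised floor under the lid
- nut3: dark steel hex nut, 17 mm across the flats, 8 mm high, 11 g, solid to the touch; origin at the centre of its underside. Starts on the case's raised floor under the lid
- mat: black rubber mat lying on the bench, fixed, 190 mm (x) by 160 mm (y), 3 mm thick; origin at the centre of its underside
- tray: steel tray on the bench, fixed, 160 mm (x) by 140 mm (y) outside, rim 18 mm high, walls and floor 5 mm thick; origin at the centre of its underside
- jar: bystander: small lidded glass jar, 42 mm across, 75 mm tall; origin at its underside's centre; to be left alone
- relay: bystander: plug-in relay, black base and clear top, 34 x 28 x 67 mm tall; origin at its underside's centre; to be left alone
- terminals: bystander: block of six grey rail terminals, 40 x 37 x 42 mm tall; origin at its underside's centre; to be left alone
- pot: bystander: open grey plastic pot, 68 mm across, 90 mm tall; origin at its underside's centre; to be left alone
- spool: bystander: black wire spool standing on its flange, 80 mm across, 50 mm tall; origin at its underside's centre; to be left alone
- bottle: bystander: white plastic bottle with cap, 42 mm across, 135 mm tall; origin at its underside's centre; to be left alone
- screwdriver: bystander: screwdriver lying at the back of the bench; origin at its underside's centre; to be left alone
Things that resemble listed ones, but are neither listed nor needed, are in the scene too. What is shaped like the case but blue or orange is not meant.

How it is judged:
By the outcome, as a careful person would: the job done as asked, in the order asked, and still so for the second after the job is handed in, with the robot touching nothing.
It also fails if it takes over 67 s, if anything falls off the work surface, if the arm or the gripper's body presses on something with over 40 N, if the wrist force passes 120 N, or if a joint passes its speed limit or range.

## Robot

A 6-joint arm with a two-finger parallel gripper is mounted at the origin on the work surface. World frame = base frame: x ahead of the robot, y to its left, z up, the work surface at z = 0. Lengths are in m, angles in rad, forces in N, time in s.
With the tool pointing down it reaches from about 0.3 to 0.775 m from the base axis. Payload 14.6 kg.
Tool frame: the origin (TCP) lies at the very end of the fingers, on their centre line; the grasp point (between the pads) lies 19 mm behind it; z points along the fingers, y is the line along which they close (so a half turn about z gives the same grasp; the last joint's range is limited). The gripper opens to 85 mm and grips with 20 to 120 N. Pads are 22 mm wide; open, the fingers measure 114 mm over their backs; the gripper's body (76 mm by 85 mm) begins 54 mm behind the grasp point. The pads swing forward as they close: fully open they stand 13 mm farther back than shut.
Start: joints at [1.05, 0.3, 1.521, -0, 1.321, -0.067], TCP at [0.241, 0.494, 0.231] pointing down, gripper open.
Joint ranges: [-3.03, 3.03], [-0.79, 2.21], [0.23, 2.52], [-1.04, 4.18], [0, 3.07], [-2.55, 2.55]. Speed limits (rad/s): [2.22, 2.22, 2.57, 3.14, 3.14, 3.14].

## Interface

Orientations are given as a 3x3 rotation matrix whose columns are the frame's x, y, z axes.
In Python, from plant import arm, imaging, hand_in, finder gives the robot as it stands.
- The arm moves only by the shell command python3 -m inch 'ROWS' [OPENING]. ROWS is JSON, a list of rows, each a list of 2 entries, a list of its own where there are three numbers: the shift along the world's x, y, z in m, then the turn, a rotation vector about the world's x, y, z in degrees. A call has 1 to 8 rows; each row is the pose to reach, as a shift and turn from the pose commanded when the call began; what a row does not reach only later rows make up. A row lasts 1/10 s, in which the tool goes at most 50 mm and 8.59 degrees, less where a joint would pass 70% of its speed; a pose out of reach is approached as far as the arm can. A call with a gripper value outside its range is refused whole. OPENING is the opening, from 0 (shut) to 1 (fully open), set as the call begins (- or left out, the last holds). The fingers move at their own pace and stop on an object; the grip force is fixed at half the most. Time passes only in rows, so rows that repeat a pose let the fingers close. It gives the time, the measured TCP pose, the force, the opening and the grip force at its end, in the units of the state.
- arm.state(): the state, without advancing time (a new reading comes with each control period).
- imaging.camera(name): name is "side" or "top" or "wrist"; returns a dict with "frame" (480x640x3 uint8, red, green, blue), "fov_y" (degrees; the focal length in pixels is half the picture's height over the tangent of half this angle, whatever the lens; pixels are square), "cx", "cy" (the principal point, pixels), "origin" and "rotation" of the camera in the world. Camera axes: x right, y down, z forward; pixel columns grow to the right and rows downward; lengths in m; the calibration is good to about 2 mm. The wrist camera is an equidistant fisheye: a pixel r from the principal point sees the ray r / f radians off the axis. A picture is of the moment at which its call begins. There is no depth.
- hand_in(): hands the job in; it is judged then, once.
Trained networks look in the newest picture that a camera, given by its name, has taken for a name from the list of things; names that differ only in an ending like _2 or _b are one class to them, and where a whole thing is asked for, a point or a joint stands for the part that bears it (a point fixed in the world has none). Each returns a list of dicts, best first, with "confidence" (0 to 1); they miss things now and then, are a little off and sometimes report something else, mostly with a low value. They report only what shows in the picture. A call takes as long as a camera call. They do not tell look-alikes from the thing itself.
- finder.boxes_of(camera, target): "position" ([column, row] in pixels, amid what is visible of it).
- finder.outline_of(camera, target): "region" (480x640 bool, what is visible of it) and "position" ([column, row] in pixels, amid what is visible of it).
- finder.spot_point(camera, target): "position" ([column, row] in pixels: a listed point, or the origin of a listed thing).
The state is a dict: "time": time; "joint_positions": joint angles; "qvel": joint speeds; "effort": joint torques, N m; "position": TCP position; "tool_rot": TCP orientation; "ft_force": force on the tool from outside, world axes, zero at the start; "moment": the same for the moment, N m; "gripper_width": finger opening in m; "grip_force": force on a finger pad.
Only numpy, scipy, OpenCV 4.12 (cv2) and the standard library are available. Lean on these libraries where they do the work, as an engineer would, in place of code of your own. Each camera call takes 0.05 s, during which the arm holds its last target. There are 200 camera calls.

## Working session

There is one attempt and no reset: what is moved stays moved. The work goes in short steps, Python scripts to look and compute and a shell command to move; the robot and the scene stay as the last step left them, time stands still between calls to the robot, and variables do not carry over. Pictures are saved under pics/ and viewed, at most 11 in all, crops included, and the job is handed in when it is done.

```bash
ls; mkdir -p pics; cat > h.py <<'E'
import numpy as np, cv2
from plant import arm, imaging, hand_in, finder
def ray(c,p):
    f=240/np.tan(np.radians(c["fov_y"])/2); d=np.array([(p[0]-c["cx"])/f,(p[1]-c["cy"])/f])
    if c.get("fish"):
        r=np.linalg.norm(d); v=np.array([*(d/r*np.sin(r) if r>0 else d),np.cos(r)])
    else: v=np.array([*d,1])
    return np.array(c["rotation"])@v
def cam(n):
    c=imaging.camera(n); c["fish"]=n=="wrist"; return c
def atz(c,p,z):
    v=ray(c,p);o=np.array(c["origin"]); return o+v*(z-o[2])/v[2]
def proj(c,P):
    q=np.array(c["rotation"]).T@(np.array(P)-np.array(c["origin"]))
    f=240/np.tan(np.radians(c["fov_y"])/2)
    if c["fish"]:
        t=np.arctan2(np.hypot(q[0],q[1]),q[2]); d=q[:2]/np.hypot(q[0],q[1])*t
    else: d=q[:2]/q[2]
    return np.array([c["cx"],c["cy"]])+f*d
def save(c,n,box=None,s=1):
    im=c["frame"][...,::-1]
    if box: im=im[box[1]:box[3],box[0]:box[2]]
    cv2.imwrite("pics/"+n,cv2.resize(im,None,fx=s,fy=s,interpolation=cv2.INTER_CUBIC))
E
python3 - <<'E'
from h import *
t=cam("top");s=cam("side")
cv2.imwrite("pics/a.png",t["frame"][...,::-1]);cv2.imwrite("pics/b.png",s["frame"][...,::-1])
for n,c in(("top",t),("side",s)):
    print(n,c["origin"],c["fov_y"],np.round(c["rotation"],2).tolist())
    for k,z in(("case",0),("case_fin",.06),("lid_knob",.062),("mat",0),("tray",0),("nut0",.01)):
        for d in finder.spot_point(n,k): print(k,np.round(d["position"]),round(d["confidence"],2),np.round(atz(c,d["position"],z),3))
print(arm.state()["tool_rot"])
E
```

```text
pics
top [ 0.35259775 -0.05015254  1.46304664] 48.50445447093855 [[-0.02, -0.99, 0.12], [-1.0, 0.02, -0.0], [0.0, -0.12, -0.99]]
case [410. 249.] 0.7 [ 0.51  -0.315  0.   ]
case [386. 327.] 0.66 [ 0.297 -0.242  0.   ]
case [241. 221.] 0.64 [0.597 0.151 0.   ]
case [356. 283.] 0.6 [ 0.418 -0.163  0.   ]
case [350. 220.] 0.5 [ 0.595 -0.153  0.   ]
case_fin [411. 231.] 0.68 [ 0.552 -0.31   0.06 ]
case_fin [376. 334.] 0.66 [ 0.283 -0.208  0.06 ]
case_fin [467. 298.] 0.58 [ 0.371 -0.449  0.06 ]
lid_knob [420. 254.] 0.62 [ 0.489 -0.331  0.062]
mat [189. 242.] 0.78 [0.541 0.296 0.   ]
tray [290. 245.] 0.86 [0.526 0.016 0.   ]
nut0 [226. 170.] 0.48 [0.74  0.192 0.01 ]
side [-0.08793591 -0.80002082  0.9415138 ] 45.44552097357149 [[0.78, -0.4, 0.48], [-0.62, -0.53, 0.57], [0.02, -0.75, -0.67]]
case [370. 428.] 0.9 [ 0.34  -0.441  0.   ]
case [391. 337.] 0.85 [ 0.517 -0.313  0.   ]
case [287. 366.] 0.74 [ 0.303 -0.239 -0.   ]
case_fin [402. 306.] 0.74 [ 0.552 -0.299  0.06 ]
case_fin [392. 405.] 0.74 [ 0.374 -0.454  0.06 ]
case_fin [268. 344.] 0.57 [ 0.278 -0.211  0.06 ]
lid_knob [387. 330.] 0.68 [ 0.482 -0.329  0.062]
mat [248. 191.] 0.79 [0.559 0.291 0.   ]
tray [298. 250.] 0.67 [0.523 0.018 0.   ]
tray [325. 181.] 0.48 [0.754 0.198 0.   ]
tray [287. 209.] 0.2 [ 0.597  0.162 -0.   ]
nut0 [326. 185.] 0.18 [0.734 0.172 0.01 ]
[[-8.98783997e-01  4.38391749e-01  3.19267844e-05]
 [ 4.38391750e-01  8.98783997e-01  2.44512286e-05]
 [-1.79760660e-05  3.59728118e-05 -9.99999999e-01]]
```

View pics/a.png

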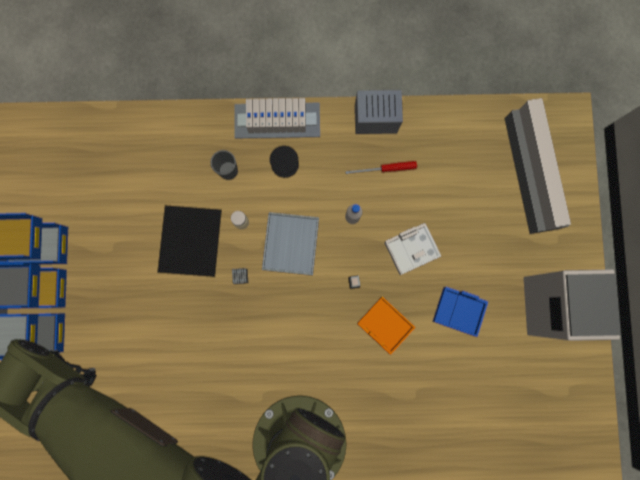

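View pics/b.png

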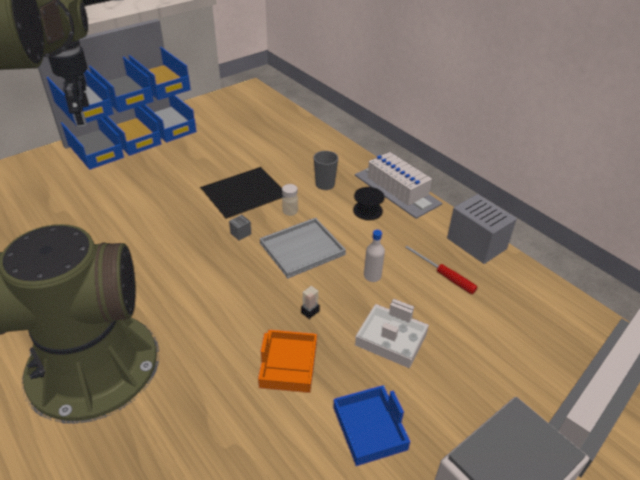

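Candidates in the top view are the white case (413,249), the orange one (386,325) and the blue one (461,312). The white one fits the description: clear lid, two fins at its far edge, nuts on the right. The mat is at (189,242), the tray at (290,245), the bottle at (354,212) and the relay at (354,282).

```bash
python3 - <<'E'
from h import *
t=cam("top");s=cam("side")
a=cv2.resize(t["frame"][210:285,375:450],(600,600),interpolation=cv2.INTER_CUBIC)
cv2.imwrite("pics/c.png",a[...,::-1])
for k,z in(("mat",.003),("tray",.018)):
    for n,c in (("top",t),("side",s)):
        o=finder.outline_of(n,k)[0]
        pts=np.argwhere(o["region"])[:,::-1]
        w=np.array([atz(c,p,z)[:2] for p in pts]).astype(np.float32)
        r=cv2.minAreaRect(w);print(k,n,r)
E
```

```text
mat top ((0.543397068977356, 0.29431644082069397), (0.15943165123462677, 0.19084566831588745), 84.38627624511719)
mat side ((0.5472115874290466, 0.2928248643875122), (0.16348907351493835, 0.18935512006282806), 84.8188705444336)
tray top ((0.5281712412834167, 0.01567867398262024), (0.14064079523086548, 0.16188322007656097), 83.09754180908203)
tray side ((0.5284885764122009, 0.007905654609203339), (0.1535196602344513, 0.16697759926319122), 83.13986206054688)
```

View pics/c.png

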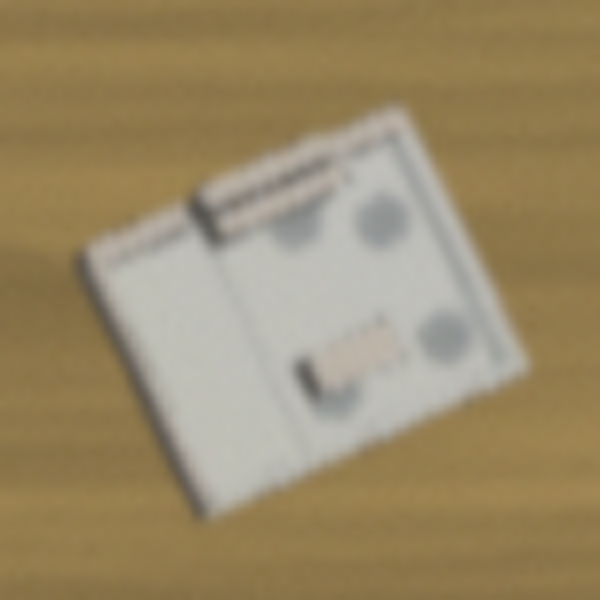

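```bash
python3 -m inch '[[[0.1,-0.26,0.02],[0,0,-20]],[[0.1,-0.26,0.02],[0,0,-20]],[[0.1,-0.26,0.02],[0,0,-20]],[[0.15,-0.4,0.02],[0,0,-35]],[[0.15,-0.4,0.02],[0,0,-35]],[[0.15,-0.4,0.02],[0,0,-35]],[[0.15,-0.4,0.02],[0,0,-40]],[[0.15,-0.4,0.02],[0,0,-40]]]' 0.5
python3 -m inch '[[[0.15,-0.4,0],[0,0,-4]],[[0.15,-0.4,0],[0,0,-4]],[[0.15,-0.4,0],[0,0,-4]],[[0.15,-0.4,0],[0,0,-4]],[[0.15,-0.4,0],[0,0,-4]],[[0.15,-0.4,0],[0,0,-4]],[[0.15,-0.4,0],[0,0,-4]],[[0.15,-0.4,0],[0,0,-4]]]'
python3 -m inch '[[[0,0,0],[0,0,0]],[[0,0,0],[0,0,0]]]'
```

```text
time: 1.8
position: [0.3817, 0.1184, 0.2507]
tool_rot: [[-0.404, 0.915, 0.001], [0.915, 0.404, 0.0], [-0.0, 0.001, -1.0]]
ft_force: [0.9, 1.6, -0.4]
gripper_width: 0.0424
grip_force: 0.0
time: 2.6
position: [0.5223, -0.2564, 0.2504]
tool_rot: [[-0.342, 0.94, 0.0], [0.94, 0.342, -0.0], [-0.0, 0.0, -1.0]]
ft_force: [0.2, 1.0, 1.2]
gripper_width: 0.0425
grip_force: 0.0
time: 2.8
position: [0.5217, -0.2548, 0.2496]
tool_rot: [[-0.341, 0.94, -0.001], [0.94, 0.341, 0.001], [0.001, -0.001, -1.0]]
ft_force: [0.1, -0.1, 0.2]
gripper_width: 0.0429
grip_force: 0.0
```

The crop confirms the choice: white case, clear lid, two fins at the upper edge, knob (355,355), step line (215,250)–(305,455), pocket on the left, and four nuts on the right.

```bash
python3 - <<'E'
from h import *
c=cam("wrist"); save(c,"d.png")
print(c["origin"],np.round(c["rotation"],2).tolist())
for k,z in(("case",0),("case_fin",.06),("lid_knob",.062),("case_rim",.03),("case_pocket",.004)):
    for d in finder.spot_point("wrist",k): print(k,np.round(d["position"]),round(d["confidence"],2),np.round(atz(c,d["position"],z),3))
E
```

```text
[ 0.49601955 -0.17952058  0.39232713] [[0.94, 0.32, 0.11], [0.34, -0.89, -0.29], [-0.0, 0.31, -0.95]]
case [129. 284.] 0.71 [ 0.34  -0.441  0.   ]
case [139. 120.] 0.59 [ 0.31  -0.238 -0.   ]
case_fin [318. 258.] 0.93 [ 0.544 -0.302  0.06 ]
case_fin [94. 87.] 0.87 [ 0.277 -0.21   0.06 ]
case_fin [135. 328.] 0.81 [ 0.378 -0.456  0.06 ]
lid_knob [259. 260.] 0.9 [ 0.492 -0.322  0.062]
case_rim [121. 292.] 0.6 [ 0.342 -0.436  0.03 ]
case_rim [124. 123.] 0.58 [ 0.306 -0.241  0.03 ]
case_pocket [140. 265.] 0.59 [ 0.352 -0.406  0.004]
case_pocket [111. 134.] 0.59 [ 0.28  -0.263  0.004]
```

View pics/d.png

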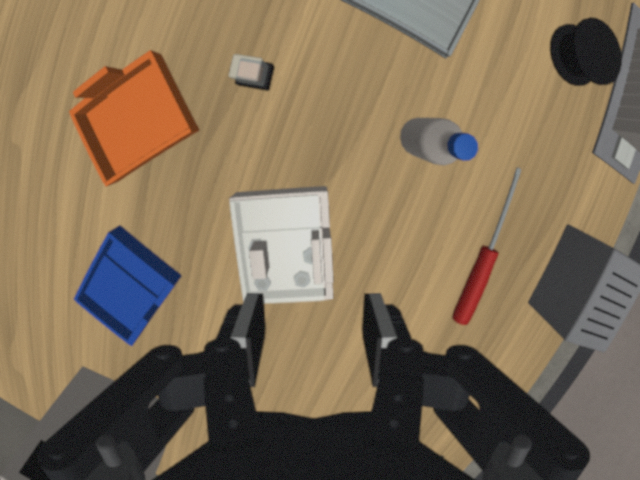

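```bash
python3 -m inch '[[[0.026,-0.049,-0.07],[0,0,4]],[[0.026,-0.049,-0.07],[0,0,4]],[[0.026,-0.049,-0.07],[0,0,4]],[[0.026,-0.049,-0.07],[0,0,4]]]' 0.5
python3 - <<'E'
from h import *
c=cam("wrist"); save(c,"e.png",(180,120,460,330),2.8)
for k,z in(("case_fin",.06),("lid_knob",.062)):
    for d in finder.spot_point("wrist",k)[:1]: print(k,np.round(d["position"]),round(d["confidence"],2),np.round(atz(c,d["position"],z),4))
E
```

```text
time: 3.5
position: [0.5479, -0.3028, 0.1804]
tool_rot: [[-0.407, 0.914, -0.001], [0.914, 0.407, 0.0], [0.001, -0.0, -1.0]]
ft_force: [0.2, 0.2, 0.3]
gripper_width: 0.0426
grip_force: 0.0
case_fin [ 79. 300.] 0.98 [ 0.3772 -0.4542  0.06  ]
lid_knob [233. 224.] 0.81 [ 0.493  -0.3231  0.062 ]
```

View pics/e.png

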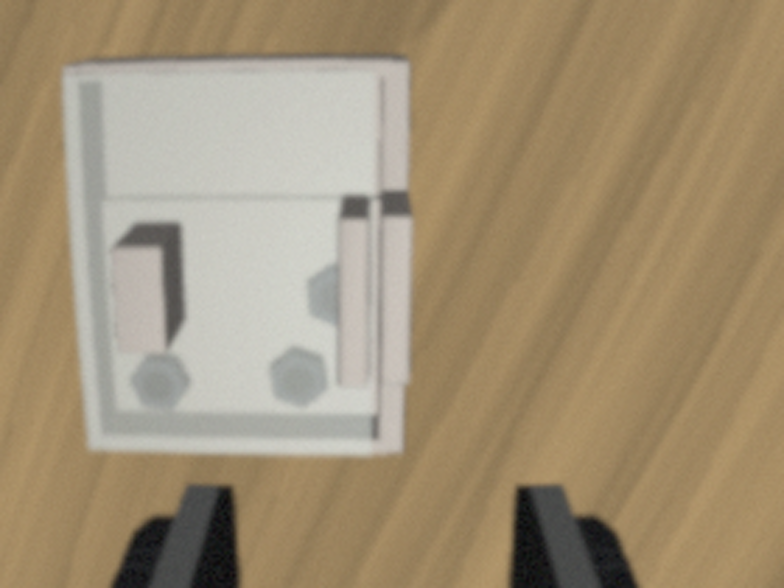

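```bash
python3 - <<'E'
from h import *
c=cam("wrist")
P=lambda q,z:np.array([atz(c,(180+a/2.8,120+b/2.8),z)[:2] for a,b in q])
cf=P([(382,214),(410,214),(407,383),(384,383)],.066)
lf=P([(339,217),(367,217),(365,386),(337,386)],.066)
kn=P([(113,246),(165,245),(165,352),(119,352)],.068)
rim=P([(64,66),(409,60),(402,453),(88,450)],.03)
for q in(cf,lf,kn,rim):
    print(q.mean(0).round(4),np.linalg.norm(np.diff(q,axis=0,append=q[:1]),axis=1).round(4),[round(float(np.degrees(np.arctan2(*(a-b)[::-1]))),1) for a,b in((q[0],q[3]),(q[1],q[2]),(q[1],q[0]))])
mid=(cf.mean(0)+lf.mean(0))/2; d=cf.mean(0)-kn.mean(0)
print("fin gap mid",mid,"ang",np.degrees(np.arctan2(d[1],d[0])),np.linalg.norm(d))
E
```

```text
[ 0.5545 -0.2989] [0.0071 0.0461 0.0062 0.046 ] [114.8, 113.6, 24.1]
[ 0.5444 -0.3043] [0.0071 0.0461 0.0075 0.0461] [112.8, 113.3, 23.9]
[ 0.4929 -0.3252] [0.0139 0.0293 0.0127 0.0292] [112.9, 110.6, 24.4]
[ 0.5124 -0.318 ] [0.0995 0.1206 0.1005 0.1212] [113.0, 113.5, 23.7]
fin gap mid [ 0.54947776 -0.30156433] ang 23.14873318270976 0.06700497738154419
```

Fin sizes, rim size and angle all match (gap midpoint 0.5495,-0.3016, yaw ≈ 23.6°). Descend and pinch.

```bash
python3 -m inch '[[[0.0015,0.001,-0.05],[0,0,-0.4]],[[0.0015,0.001,-0.09],[0,0,-0.4]],[[0.0015,0.001,-0.12],[0,0,-0.4]],[[0.0015,0.001,-0.137],[0,0,-0.4]],[[0.0015,0.001,-0.138],[0,0,-0.4]],[[0.0015,0.001,-0.138],[0,0,-0.4]]]' 0.5
python3 -m inch '[[[0,0,0],[0,0,0]],[[0,0,0],[0,0,0]],[[0,0,0],[0,0,0]],[[0,0,0],[0,0,0]],[[0,0,0],[0,0,0]],[[0,0,0],[0,0,0]],[[0,0,0],[0,0,0]],[[0,0,0],[0,0,0]]]' 0
```

```text
time: 4.3
position: [0.5501, -0.3025, 0.044]
tool_rot: [[-0.401, 0.916, 0.002], [0.916, 0.401, -0.001], [-0.002, 0.001, -1.0]]
ft_force: [0.4, 0.1, 1.1]
gripper_width: 0.0428
grip_force: 0.0
time: 5.1
position: [0.5502, -0.3026, 0.0443]
tool_rot: [[-0.4, 0.916, 0.002], [0.916, 0.4, -0.002], [-0.002, 0.001, -1.0]]
ft_force: [0.1, 0.8, 6.5]
gripper_width: 0.0151
grip_force: 59.0
```

```bash
python3 -m inch '[[[0,0,0.01],[0,0,0]],[[0,0,0.03],[0,0,0]],[[0,0,0.06],[0,0,0]],[[0,0,0.1],[0,0,0]],[[0,0,0.14],[0,0,0]],[[0,0,0.17],[0,0,0]],[[0,0,0.18],[0,0,0]],[[0,0,0.18],[0,0,0]]]'
python3 -m inch '[[[0,0,0],[-4,-1.75,0]],[[0,0,0],[-9,-3.9,0]],[[0,0,0],[-15,-6.5,0]],[[0,0,0],[-21,-9.2,0]],[[0,0,0],[-26,-11.4,0]],[[0,0,0],[-29,-12.7,0]],[[0,0,0],[-29,-12.7,0]],[[0,0,0],[-29,-12.7,0]]]'
python3 -m inch '[[[0,0,0],[0,0,0]],[[0,0,0],[0,0,0]],[[0,0,0],[0,0,0]],[[0,0,0],[0,0,0]],[[0,0,0],[0,0,0]],[[0,0,0],[0,0,0]]]'
python3 - <<'E'
from h import *
c=cam("wrist"); cv2.imwrite("pics/f.png",c["frame"][...,::-1])
E
```

```text
time: 5.9
position: [0.5496, -0.3023, 0.2234]
tool_rot: [[-0.4, 0.916, 0.002], [0.916, 0.4, -0.001], [-0.002, 0.001, -1.0]]
ft_force: [-1.5, -0.1, -4.8]
gripper_width: 0.0144
grip_force: 58.9
time: 6.7
position: [0.5491, -0.3019, 0.2209]
tool_rot: [[-0.342, 0.916, 0.208], [0.781, 0.401, -0.478], [-0.522, -0.001, -0.853]]
ft_force: [-0.1, 0.1, -4.5]
gripper_width: 0.0149
grip_force: 59.0
time: 7.3
position: [0.5494, -0.3022, 0.2224]
tool_rot: [[-0.341, 0.916, 0.211], [0.78, 0.4, -0.481], [-0.525, 0.001, -0.851]]
ft_force: [0.5, -0.2, -4.0]
gripper_width: 0.0149
grip_force: 59.0
```

View pics/f.png

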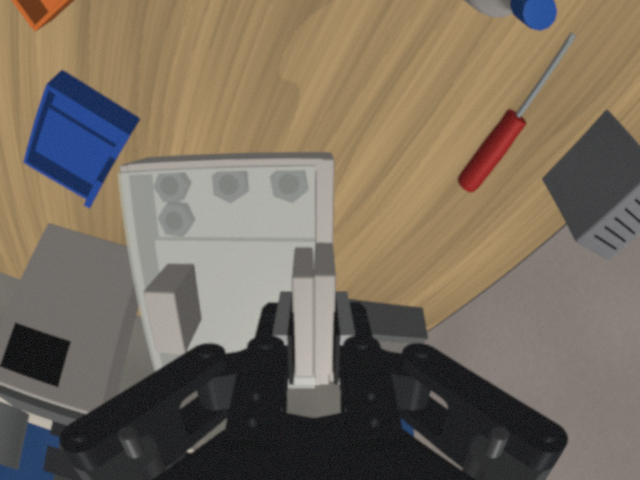

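All four nuts are in the pocket: (172,187), (230,186), (290,185) and (176,220), all above the step line at row 238. The lid is clamped. Level and carry.

```bash
python3 -m inch '[[[0,0,0],[4,1.75,0]],[[0,0,0.005],[10,4.4,0]],[[0,0,0.01],[16,7,0]],[[0,0,0.015],[22,9.6,0]],[[0,0,0.02],[27,11.8,0]],[[0,0.01,0.02],[29,12.7,0]],[[0,0.03,0.02],[29,12.7,0]],[[0,0.06,0.02],[29,12.7,0]]]'
python3 -m inch '[[[0,0.035,0],[0,0,3]],[[0,0.07,0],[0,0,7]],[[0,0.105,0],[0,0,11]],[[0,0.14,0],[0,0,15]],[[0,0.175,0],[0,0,20]],[[0,0.21,0],[0,0,25]],[[0,0.245,0],[0,0,30]],[[0,0.28,0],[0,0,35]]]'
python3 -m inch '[[[0,0.035,0],[0,0,5]],[[0,0.07,0],[0,0,10]],[[0,0.105,0],[0,0,15]],[[0,0.14,0],[0,0,20]],[[0,0.175,0],[0,0,24]],[[0,0.2,0],[0,0,26]],[[0,0.215,0],[0,0,26]],[[0,0.215,0],[0,0,26]]]'
```

```text
time: 8.15
position: [0.5493, -0.2428, 0.2419]
tool_rot: [[-0.399, 0.917, -0.0], [0.917, 0.399, -0.0], [-0.0, -0.0, -1.0]]
ft_force: [0.4, 0.5, -2.5]
gripper_width: 0.0151
grip_force: 59.0
time: 8.95
position: [0.5494, 0.0392, 0.2426]
tool_rot: [[-0.856, 0.518, 0.001], [0.518, 0.856, -0.0], [-0.001, 0.0, -1.0]]
ft_force: [-0.3, -0.1, -5.0]
gripper_width: 0.0148
grip_force: 59.0
time: 9.75
position: [0.5493, 0.2541, 0.2421]
tool_rot: [[-0.996, 0.093, -0.0], [0.093, 0.996, -0.0], [0.0, -0.0, -1.0]]
ft_force: [0.2, -0.3, -3.3]
gripper_width: 0.0148
grip_force: 59.1
```

```bash
python3 - <<'E'
from h import *
c=cam("wrist"); cv2.imwrite("pics/g.png",c["frame"][...,::-1])
print(c["origin"])
for n in("wrist","top"):
    if n=="top": c=cam("top")
    o=finder.outline_of(n,"mat")
    for q in o[:1]:
        w=np.array([atz(c,p,.003)[:2] for p in np.argwhere(q["region"])[:,::-1]]).astype(np.float32)
        print(n,q["confidence"],cv2.minAreaRect(w))
    for k in ("jar","terminals"):
        for d in finder.spot_point(n,k)[:1]: print(k,d["confidence"],atz(c,d["position"],0))
E
```

```text
[0.4705867  0.26128436 0.38480383]
wrist 0.93 ((0.5461121201515198, 0.29499584436416626), (0.16001224517822266, 0.19027072191238403), 84.584228515625)
jar 0.58 [0.65124804 0.14104373 0.        ]
terminals 0.63 [0.44731876 0.15459005 0.        ]
top 0.66 ((0.7427470088005066, -0.28874048590660095), (0.026533672586083412, 0.10578245669603348), 4.293925762176514)
jar 0.78 [0.59915844 0.15426195 0.        ]
terminals 0.78 [0.44158563 0.1578217  0.        ]
```

View pics/g.png

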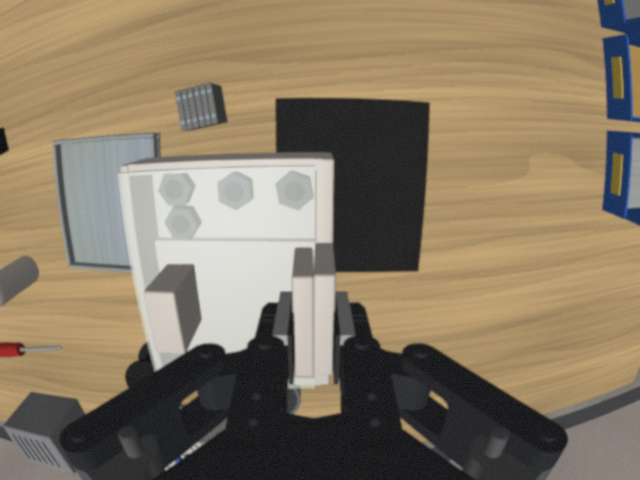

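```bash
python3 - <<'E'
from h import *
c=cam("wrist"); s=arm.state(); p=s["position"]; R=np.array(s["tool_rot"]); print(p)
# tool x = case x, tool y = -case y
for x,y,z in((60,50,30),(60,-50,30),(23,-50,66),(23,-42,66),(16,45,10),(16,-42,10),(60,50,0),(60,-50,0)):
    w=p+R@np.array([x,-(y+42),-(z-44)])/1e3
    print((x,y,z),proj(c,w).round(1))
E
```

```text
[0.54956948 0.25230326 0.24247375]
(60, 50, 30) [116.8 170.1]
(60, -50, 30) [333.3 163.2]
(23, -50, 66) [336.9 279.7]
(23, -42, 66) [314.5 279.7]
(16, 45, 10) [152.7 245.1]
(16, -42, 10) [314.2 245.6]
(60, 50, 0) [143.4 161.7]
(60, -50, 0) [330.1 156. ]
```

```bash
python3 -m inch '[[[0.001,0.025,0],[0,0,0]],[[0.001,0.055,0],[0,0,0]],[[0.001,0.075,-0.01],[0,0,0]],[[0.001,0.0836,-0.04],[0,0,0]],[[0.001,0.0836,-0.08],[0,0,0]],[[0.001,0.0836,-0.12],[0,0,0]],[[0.001,0.0836,-0.15],[0,0,0]],[[0.001,0.0836,-0.17],[0,0,0]]]'
python3 -m inch '[[[0,0,-0.008],[0,0,0]],[[0,0,-0.014],[0,0,0]],[[0,0,-0.018],[0,0,0]],[[0,0,-0.02],[0,0,0]],[[0,0,-0.02],[0,0,0]],[[0,0,-0.02],[0,0,0]]]'
python3 - <<'E'
from h import *
c=cam("wrist"); cv2.imwrite("pics/i.png",c["frame"][...,::-1]); s=cam("side");save(s,"j.png",(170,130,370,280),4)
c=cam("wrist");print(arm.state()["position"])
E
```

```text
time: 11.0
position: [0.5493, 0.3357, 0.0687]
tool_rot: [[-0.996, 0.094, -0.003], [0.094, 0.996, -0.002], [0.003, -0.002, -1.0]]
ft_force: [-0.1, 0.7, -3.8]
gripper_width: 0.0149
grip_force: 59.3
time: 11.6
position: [0.5507, 0.3365, 0.053]
tool_rot: [[-0.996, 0.094, 0.001], [0.094, 0.996, 0.0], [-0.001, 0.001, -1.0]]
ft_force: [-0.1, 0.5, -3.4]
gripper_width: 0.0149
grip_force: 59.2
[0.55057659 0.33648374 0.05275483]
```

View pics/i.png

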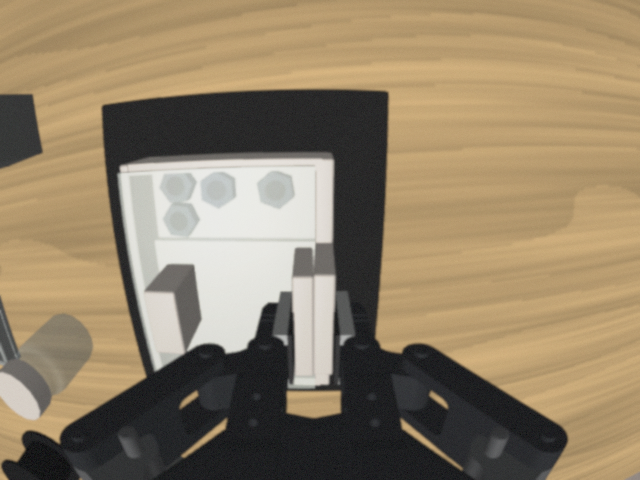

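```bash
python3 - <<'E'
from h import *
c=cam("wrist"); g=cv2.cvtColor(c["frame"],cv2.COLOR_RGB2GRAY).astype(float)
def line(pts,z):
    w=np.array([atz(c,p,z)[:2] for p in pts]); 
    vx,vy,x,y=cv2.fitLine(w.astype(np.float32),cv2.DIST_HUBER,0,.001,.001).ravel(); a=np.degrees(np.arctan(vy/vx)) if abs(vx)>abs(vy) else 90-np.degrees(np.arctan(vx/vy))
    return np.array([x,y]),np.array([vx,vy]),a
def vert(u,r0,r1,sgn): # strongest row gradient
    col=np.diff(g[r0:r1,u-1:u+2].mean(1))*sgn; return (u,r0+col.argmax()+.5)
def hor(v,c0,c1,sgn):
    r=np.diff(g[v-1:v+2,c0:c1].mean(0))*sgn; return (c0+r.argmax()+.5,v)
mf=line([vert(u,80,120,-1) for u in range(120,380,5)],.003)
cf=line([vert(u,135,161,1) for u in range(170,325,5)],.009)
mr=line([hor(v,350,410,1) for v in range(110,290,5)],.003)
cr=line([hor(v,322,350,-1) for v in range(175,235,3)],.039)
ml=line([hor(v,95,140,-1) for v in range(115,300,5)],.003)
for n,q in zip(("matfar","casefar","matR","caseR","matL"),(mf,cf,mr,cr,ml)): print(n,q[0].round(4),round(float(q[2]),2))
d=lambda p,l:abs(np.cross(l[1],p-l[0]))
print("far gap",d(cf[0],mf),"want .035; right gap",d(cr[0],mr),"want .03; matwidth",d(ml[0],mr))
print(arm.state()["position"])
E
```

```text
matfar [0.4518 0.2913] 84.52
casefar [0.4882 0.3057] 83.79
matR [0.5092 0.3785] -5.37
caseR [0.509  0.3485] -5.09
matL [0.5095 0.2193] -5.3
far gap 0.034893222 want .035; right gap 0.029944086 want .03; matwidth 0.15849675
[0.55058233 0.33645667 0.05271724]<stdin>:17: DeprecationWarning: Arrays of 2-dimensional vectors are deprecated. Use arrays of 3-dimensional vectors instead. (deprecated in NumPy 2.0)
```

The case is centred and square within about 0.5 mm and 0.5°. Set it down and release.

```bash
python3 -m inch '[[[0,0,-0.002],[0,0,0]],[[0,0,-0.004],[0,0,0]],[[0,0,-0.005],[0,0,0]],[[0,0,-0.005],[0,0,0]],[[0,0,-0.005],[0,0,0]]]'
```

```text
time: 12.3
position: [0.5507, 0.3367, 0.0479]
tool_rot: [[-0.996, 0.094, 0.001], [0.094, 0.996, 0.0], [-0.001, 0.001, -1.0]]
ft_force: [-1.1, 3.0, 5.1]
gripper_width: 0.0146
grip_force: 61.5
```

```bash
python3 -m inch '[[[0,0,0],[0,0,0]],[[0,0,0],[0,0,0]],[[0,0,0],[0,0,0]],[[0,0,0],[0,0,0]],[[0,0,0],[0,0,0]]]' 0.45
python3 -m inch '[[[0,0,0.01],[0,0,0]],[[0,0,0.03],[0,0,0]],[[0,0,0.06],[0,0,0]],[[0,0,0.1],[0,0,0]],[[0,-0.03,0.12],[0,0,0]],[[0,-0.064,0.12],[0,0,0]],[[0,-0.064,0.12],[0,0,0]],[[0,-0.064,0.12],[0,0,0]]]'
python3 - <<'E'
from h import *
c=cam("wrist"); save(c,"k.png"); s=arm.state(); print(s["position"])
o=sorted(finder.outline_of("wrist","lid_knob"),key=lambda q:-q["confidence"])[:2]
for d in finder.spot_point("wrist","lid_knob")[:2]: print(np.round(d["position"]),round(d["confidence"],2),np.round(atz(c,d["position"],.065),4))
E
```

```text
time: 12.8
position: [0.5504, 0.3363, 0.0473]
tool_rot: [[-0.996, 0.094, -0.0], [0.094, 0.996, -0.0], [0.0, -0.0, -1.0]]
ft_force: [0.2, -0.5, -0.9]
gripper_width: 0.0382
grip_force: 0.0
time: 13.6
position: [0.5506, 0.2721, 0.1682]
tool_rot: [[-0.995, 0.095, 0.001], [0.095, 0.995, 0.001], [-0.001, 0.001, -1.0]]
ft_force: [0.3, 0.8, -0.0]
gripper_width: 0.0382
grip_force: 0.0
[0.55047991 0.27270534 0.16784975]
[319. 221.] 0.74 [0.5418 0.2767 0.065 ]
```

View pics/k.png

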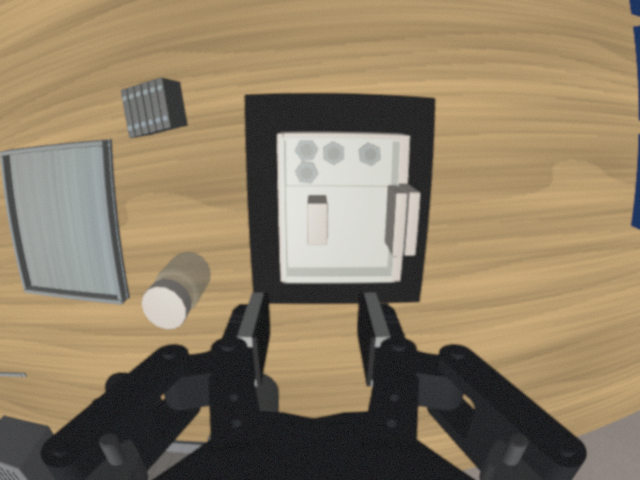

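```bash
python3 - <<'E'
from h import *
c=cam("wrist")
q=np.array([atz(c,p,.067)[:2] for p in((308,204),(327,204),(327,244),(308,244))]); print(q.mean(0),np.linalg.norm(np.diff(q,axis=0),axis=1),arm.state()["position"])
t=cam("top")
for n,cc in(("wrist",c),("top",t)):
  for o in finder.outline_of(n,"tray")[:1]:
    w=np.array([atz(cc,p,.018)[:2] for p in np.argwhere(o["region"])[:,::-1]]).astype(np.float32); print(n,o["confidence"],cv2.minAreaRect(w))
E
```

```text
[0.54275104 0.27640815] [0.01274775 0.02843238 0.01317164] [0.55026104 0.27319348 0.16719658]
wrist 0.75 ((0.5329245328903198, 0.021511733531951904), (0.1516345739364624, 0.16199180483818054), 82.27915954589844)
top 0.68 ((0.5296438932418823, 0.015460550785064697), (0.14211049675941467, 0.16443797945976257), 83.80099487304688)
```

```bash
python3 -m inch '[[[-0.0075,0.0035,-0.03],[0,0,0]],[[-0.0075,0.0035,-0.07],[0,0,0]],[[-0.0075,0.0035,-0.1],[0,0,0]],[[-0.0075,0.0035,-0.118],[0,0,0]],[[-0.0075,0.0035,-0.123],[0,0,0]],[[-0.0075,0.0035,-0.123],[0,0,0]],[[-0.0075,0.0035,-0.123],[0,0,0]]]'
python3 -m inch '[[[0,0,0],[0,0,0]],[[0,0,0],[0,0,0]],[[0,0,0],[0,0,0]],[[0,0,0],[0,0,0]],[[0,0,0],[0,0,0]],[[0,0,0],[0,0,0]],[[0,0,0],[0,0,0]]]' 0
```

```text
time: 14.65
position: [0.5435, 0.2762, 0.0456]
tool_rot: [[-0.996, 0.094, 0.002], [0.094, 0.996, 0.001], [-0.001, 0.001, -1.0]]
ft_force: [-0.1, -0.1, -0.1]
gripper_width: 0.0385
grip_force: 0.0
time: 15.35
position: [0.5435, 0.2761, 0.0456]
tool_rot: [[-0.996, 0.094, 0.002], [0.094, 0.996, 0.001], [-0.002, 0.001, -1.0]]
ft_force: [-1.9, -1.0, 6.1]
gripper_width: 0.0129
grip_force: 59.2
```

```bash
python3 -m inch '[[[0,0,0.006],[0,0,0]],[[0,0,0.016],[0,0,0]],[[0,0,0.03],[0,0,0]],[[0,0,0.06],[0,0,0]],[[0,0,0.095],[0,0,0]],[[0,0,0.13],[0,0,0]],[[0,-0.02,0.15],[0,0,0]],[[0,-0.05,0.15],[0,0,0]]]'
python3 -m inch '[[[-0.002,-0.035,0],[0,0,0]],[[-0.004,-0.07,0],[0,0,0]],[[-0.008,-0.105,0],[0,0,0]],[[-0.012,-0.14,0],[0,0,0]],[[-0.016,-0.175,0],[0,0,-0.5]],[[-0.016,-0.205,-0.01],[0,0,-1]],[[-0.016,-0.223,-0.03],[0,0,-1]],[[-0.016,-0.228,-0.06],[0,0,-1]]]'
python3 - <<'E'
from h import *
c=cam("wrist"); s=arm.state(); print(s["position"]); t=cam("top")
cv2.imwrite("pics/l.png",np.hstack([cv2.resize(c["frame"],(480,360)),cv2.resize(t["frame"][180:300,140:340],(320,192))[:360] if 0 else np.vstack([cv2.resize(t["frame"][185:305,140:280],(320,274)),np.zeros((86,320,3),np.uint8)])])[...,::-1])
E
```

```text
time: 16.15
position: [0.5437, 0.2266, 0.199]
tool_rot: [[-0.996, 0.092, 0.006], [0.092, 0.996, 0.002], [-0.006, 0.003, -1.0]]
ft_force: [0.9, 0.1, -0.8]
gripper_width: 0.0128
grip_force: 58.6
time: 16.95
position: [0.5278, -0.004, 0.1362]
tool_rot: [[-0.994, 0.113, 0.004], [0.113, 0.994, -0.001], [-0.004, -0.0, -1.0]]
ft_force: [0.4, 0.2, -1.5]
gripper_width: 0.0129
grip_force: 58.6
[ 0.52533703 -0.00365672  0.13044309]
```

View pics/l.png

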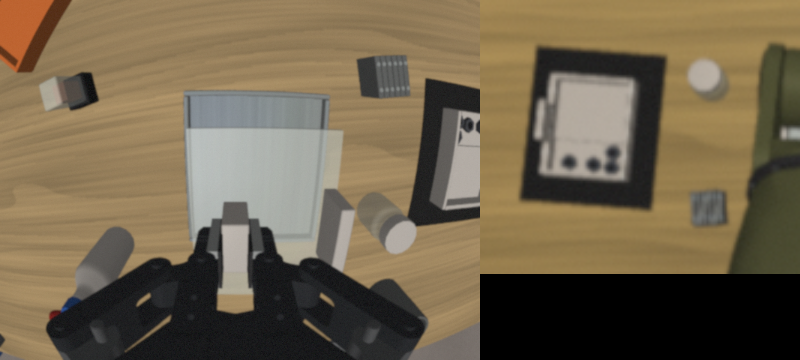

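The right panel shows the open case on the mat with all four nuts in the pocket. The left shows the lid held over the tray. Lower it.

```bash
python3 -m inch '[[[0,0.001,-0.03],[0,0,0]],[[0,0.001,-0.06],[0,0,0]],[[0,0.001,-0.08],[0,0,0]],[[0,0.001,-0.085],[0,0,0]],[[0,0.001,-0.085],[0,0,0]],[[0,0.001,-0.085],[0,0,0]]]'
python3 - <<'E'
from h import *
c=cam("wrist"); s=arm.state(); p=s["position"]; R=np.array(s["tool_rot"]); print(p)
for o in finder.outline_of("wrist","tray")[:1]:
    pts=np.argwhere(o["region"])[:,::-1]
    w=np.array([atz(c,q,.018)[:2] for q in pts]).astype(np.float32); print(o["confidence"],cv2.minAreaRect(w)); print(w.min(0),w.max(0))
E
```

```text
time: 17.65
position: [0.5279, -0.0009, 0.0512]
tool_rot: [[-0.994, 0.111, 0.002], [0.111, 0.994, -0.0], [-0.002, 0.0, -1.0]]
ft_force: [-0.0, 0.0, 0.1]
gripper_width: 0.0127
grip_force: 58.7
[ 0.52782138 -0.00099249  0.05110347]
```

```bash
python3 -m inch '[[[0,-0.001,-0.015],[0,0,0]],[[0,-0.001,-0.024],[0,0,0]],[[0,-0.001,-0.029],[0,0,0]],[[0,-0.001,-0.032],[0,0,0]],[[0,-0.001,-0.032],[0,0,0]],[[0,-0.001,-0.032],[0,0,0]]]'
python3 -m inch '[[[0,0,-0.001],[0,0,0]],[[0,0,-0.002],[0,0,0]],[[0,0,-0.002],[0,0,0]],[[0,0,-0.002],[0,0,0]]]'
```

```text
time: 18.35
position: [0.5271, -0.0021, 0.0177]
tool_rot: [[-0.994, 0.111, 0.0], [0.111, 0.994, -0.0], [-0.0, -0.0, -1.0]]
ft_force: [0.4, 0.3, -0.5]
gripper_width: 0.0127
grip_force: 58.7
time: 18.75
position: [0.5278, -0.0021, 0.0175]
tool_rot: [[-0.994, 0.111, 0.002], [0.111, 0.994, -0.0], [-0.002, -0.0, -1.0]]
ft_force: [-8.2, 0.3, 25.3]
gripper_width: 0.0128
grip_force: 62.2
```

Firm contact with the floor. Release, rise and check.

```bash
python3 -m inch '[[[0,0,0.001],[0,0,0]],[[0,0,0.001],[0,0,0]]]'
python3 -m inch '[[[0,0,0],[0,0,0]],[[0,0,0],[0,0,0]],[[0,0,0],[0,0,0]],[[0,0,0],[0,0,0]],[[0,0,0],[0,0,0]]]' 0.45
python3 -m inch '[[[0,0,0.01],[0,0,0]],[[0,0,0.03],[0,0,0]],[[0,0,0.07],[0,0,0]],[[0,0,0.12],[0,0,0]],[[0,0,0.17],[0,0,0]],[[-0.03,0,0.2],[0,0,0]],[[-0.06,0,0.2],[0,0,0]],[[-0.06,0,0.2],[0,0,0]]]'
python3 - <<'E'
from h import *
c=cam("wrist"); s=cam("side")
cv2.imwrite("pics/m.png",np.hstack([cv2.resize(c["frame"],(480,360)),cv2.resize(s["frame"][140:360,190:410],(320,320))[0:320] if 0 else np.vstack([cv2.resize(s["frame"][150:300,190:350],(320,300)),np.zeros((60,320,3),np.uint8)])])[...,::-1])
E
```

```text
time: 18.95
position: [0.5277, -0.0021, 0.0175]
tool_rot: [[-0.994, 0.111, 0.002], [0.111, 0.994, -0.0], [-0.002, 0.0, -1.0]]
ft_force: [-2.4, -0.0, 11.8]
gripper_width: 0.0128
grip_force: 60.5
time: 19.45
position: [0.5269, -0.0021, 0.0162]
tool_rot: [[-0.994, 0.112, -0.0], [0.112, 0.994, 0.0], [0.0, -0.0, -1.0]]
ft_force: [0.5, 0.5, 0.4]
gripper_width: 0.0384
grip_force: 0.0
time: 20.25
position: [0.4649, -0.002, 0.2181]
tool_rot: [[-0.994, 0.111, 0.002], [0.111, 0.994, -0.0], [-0.002, 0.0, -1.0]]
ft_force: [0.1, -0.1, -1.8]
gripper_width: 0.0388
grip_force: 0.0
```

View pics/m.png

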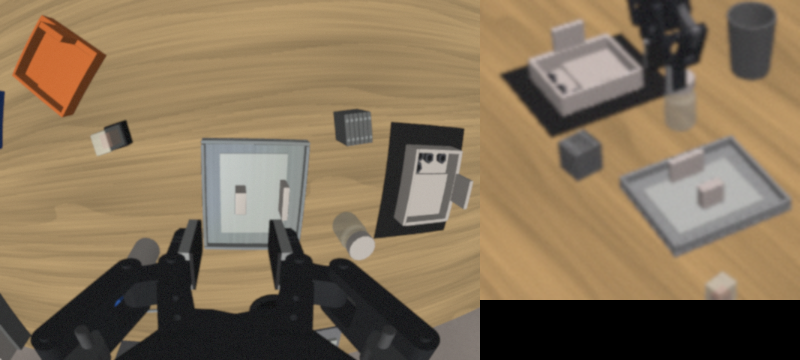

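The lid lies flat in the tray at (255,190), knob up. The case sits on the mat at (430,185) with the nuts in the pocket, and the bystanders have not moved.

```bash
python3 -c "
from plant import hand_in
print(hand_in())"
```

```text
the job is handed in; nothing more can be done
None
```

The job is handed in at about 20 s of the 67 s allowed: the case is flat, centred and square on the mat with all four nuts in its pocket, and the lid lies flat, knob up, in the tray; nothing was dropped or spilled, and the other things on the bench looked unmoved in the last pictures.

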